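# Close the storage jar with the lid that fits

## Robot

A 6-joint arm with a two-finger parallel gripper is mounted at the origin on a cart in front of the work surface, level with it; the furniture and walls round the work are solid. World frame = base frame: x ahead of the robot, y to its left, z up, the work surface at z = 0. Lengths are in m, angles in degrees, forces in N, time in s.
With the tool pointing down it reaches from about 0.25 to 0.725 m from the base axis. Payload 9.7 kg.
Tool frame: the origin (TCP) lies on the centre line of the jaws, within the pads' length; the fingertips stand tip_reach ahead of it and the grasp point (between the pads) lies 2 mm behind it (tip_reach is the distance from the TCP to the fingertips, in m); z points along the fingers, y is the direction in which the jaws open and shut (so a half turn about z gives the same grasp; the last joint's range is limited). The gripper opens to 85 mm and grips with 20 to 120 N. Pads are 22 mm wide; open, the fingers measure 114 mm over their backs; the gripper's body (76 mm by 85 mm) begins 54 mm behind the grasp point. The pads swing forward as they close: fully open they stand 13 mm farther back than shut.
Start: joints at [69.271, 4.979, 10.078, 95.1, 0, 90], TCP at [0.195, 0.514, 0.248] pointing down, gripper open.
Joint ranges: [-179.16, 179.16], [-48.56, 103.87], [-65.8, 70.77], [-126.05, 130.52], [-82.76, 87.17], [-180, 180]. Speed limits (degrees/s): [127.2, 127.2, 147.25, 180, 180, 180].

## Interface

Orientations are given as [roll, pitch, yaw] about the fixed x, y, z axes, in that order (R = Rz(yaw) Ry(pitch) Rx(roll)).
In Python, from workcell import get_obs, camera, calibration, job_done, tip_reach gives the robot as it stands.
- The arm moves only by the tool apply_moves, never from a script. Its argument "rows" is a list of rows, each a list of 7 numbers: the shift along the world's x, y, z in mm, then the turn, a rotation vector about the world's x, y, z in degrees, then the closure, from 0 (fully open) to 1 (shut). A call has 1 to 20 rows; each row shifts and turns the commanded pose from where the row before left it; what a row does not reach is not made up. A row lasts 1/8 s, in which the tool goes at most 62.5 mm and 10.7 degrees, less where a joint would pass 70% of its speed; a pose out of reach is approached as far as the arm can. A call with a gripper value outside its range is refused whole. The fingers move at their own pace and stop on an object; "grip_force" is the grip in N (left out, the last holds). Time passes only in rows, so rows that do not move let the fingers close. It gives the time, the measured TCP pose, the force and the opening at its end, in the units of the state.
- get_obs(): the state, without advancing time (a new reading comes with each control period).
- camera(name): name is "scene" or "top"; returns the picture (400x640x3 uint8, red, green, blue); there is no depth.
- calibration(name): a dict with "intrinsics" (3x3 intrinsics, pixels), "dist" ([k1, k2, p1, p2, k3] as OpenCV has them; the pictures are not rectified), "T" (4x4, takes a point from camera to world coordinates). Camera axes: x right, y down, z forward; pixel columns grow to the right and rows downward; lengths in m; the calibration is good to about 2 mm. A picture is of the moment at which its call begins. calibration takes no time and is no camera call.
- job_done(): hands the job in, once; it reports no verdict.
The state is a dict: "time": time; "q": joint angles; "qd": joint speeds; "joint_efforts": joint torques, N m; "ee_pos": TCP position; "tcp_rot": TCP orientation; "wrist_force": force on the tool from outside, world axes, zero at the start; "torque": the same for the moment, N m; "opening": finger opening in m.
Only numpy, scipy, OpenCV 4.12 (cv2) and the standard library are available. Lean on these libraries where they do the work, as an engineer would, in place of code of your own. Each camera call takes 0.05 s, during which the arm holds its last target.

## Task

The white storage jar stands open, and one of the three round wooden lids on the worktop snaps into it. Pick out the lid that fits, press it down until it clicks home and lies flat on the jar's rim all round, and let go. The jar stays standing where it is, and the other two lids end up on the worktop, clear of the jar.

Things in the scene. Friction and masses are not known exactly. Their poses are not given: they have to be found in the camera images.
- jar_mouth (a point): Centre of the mouth, at rim level, of an open round white stoneware jar: 96 mm outside, 100 mm high, mouth 84 mm inside, 0.9 kg, loose on the worktop; z up. Inside the rim three sprung steel balls leave 69 mm between them; they yield when a plug is pressed past (4 to 12 N straight down) and catch behind its ridge.
- lid_a_knob (a point): Point on the knob's axis of a round wooden lid: disc 70 mm across, 8 mm thick; below it a plug 24 mm deep, 54 mm across at its ridge, with a tapered foot; on top an upright knob, 26 mm in diameter, 34 mm high. 0.08 kg, loose, plug down. The point is 54 mm above the plug's foot, 30 mm above the disc's underside (which comes to lie on the rim), 22 mm above its top; z up.
- lid_b_knob (a point): Point on the knob's axis of a round wooden lid: disc 98 mm across, 8 mm thick; below it a plug 24 mm deep, 75 mm across at its ridge, with a tapered foot; on top an upright knob, 26 mm in diameter, 34 mm high. 0.08 kg, loose, plug down. The point is 54 mm above the plug's foot, 30 mm above the disc's underside (which comes to lie on the rim), 22 mm above its top; z up.
- lid_c_knob (a point): Point on the knob's axis of a round wooden lid: disc 120 mm across, 8 mm thick; below it a plug 24 mm deep, 103 mm across at its ridge, with a tapered foot; on top an upright knob, 26 mm in diameter, 34 mm high. 0.08 kg, loose, plug down. The point is 54 mm above the plug's foot, 30 mm above the disc's underside (which comes to lie on the rim), 22 mm above its top; z up.
Mind the look-alikes: they are no part of the job. What is shaped like the part that bears lid_b_knob but green is not meant.

How it is judged (in metres and radians):
At the end, for the whole second after the job is handed in: The fitting lid is snapped into the jar: its disc lies on the rim to within 3.5 mm and 5 degrees, centred to within 10 mm; the jar stands upright on the worktop; the other two lids are on the worktop with their knobs at least 75 mm from the jar's axis (horizontal distance between lid_b_knob and jar_mouth below 0.01 m and z of lid_b_knob in the frame of jar_mouth between 0.026 and 0.0335 m and angle between the z axis of lid_b_knob and the z axis of jar_mouth, either way round below 0.09 rad and angle between jar_mouth's own z axis and vertical below 0.1 rad and height (world z) of jar_mouth below 0.108 m and height (world z) of each of lid_a_knob, lid_c_knob below 0.075 m and horizontal distance between each of lid_a_knob, lid_c_knob and jar_mouth above 0.075 m); the robot touches nothing.
It fails at once if the jar is tipped by more than 17 degrees (angle between jar_mouth's own z axis and vertical above 0.3 rad).
It fails at once if the jar is pushed more than 50 mm from where it stood (distance of jar_mouth from where it was at the start of the episode above 0.05 m).
It also fails if it takes over 38 s, if anything falls off the work surface, if the arm or the gripper's body presses on something with over 40 N, if the wrist force passes 120 N, or if a joint passes its speed limit or range.

## Working session

There is one attempt and no reset: what is moved stays moved. The work goes in short steps, Python scripts to look and compute and a tool call to move; the robot and the scene stay as the last step left them, time stands still between calls to the robot, and variables do not carry over. Pictures are saved under pics/ and viewed, and the job is handed in when it is done.

Besides the shell and the picture viewer there is one more tool, called after "Emit:" as a command line: name --pt "numbers of a row" for each row, then --argument value for the rest. apply_moves: Moves the arm, as the interface text tells. Its arguments: {"type":"object","properties":{"rows":{"type":"array","items":{"type":"array","items":{"type":"number"}}},"grip_force":{"type":"number"}},"required":["rows"]}

```bash
mkdir -p pics; python3 - <<'E'
from workcell import *
import cv2
o=get_obs();print(o,tip_reach)
for n in("scene","top"):
    cv2.imwrite(f"pics/{n}0.png",camera(n)[:,:,::-1]);print(n,calibration(n))
E
```

```text
{'time': 0.0, 'q': array([ 6.92730492e+01,  5.00984178e+00,  1.00341492e+01,  9.50982717e+01,
       -3.84592754e-04,  9.00013390e+01]), 'qd': array([-0.05381267, -0.03814988, -0.07427329,  0.03099596,  0.08585112,
        0.03033307]), 'joint_efforts': array([ 1.21305773e-03, -5.20379233e+01,  4.64815557e+01,  1.58533570e-02,
       -2.55111644e-05, -1.43759547e-05]), 'ee_pos': array([0.19458361, 0.51421387, 0.24759239]), 'tcp_rot': array([-1.79926036e+02,  3.86320945e-04,  1.59271711e+02]), 'wrist_force': array([-0.33406301, -0.58538908,  0.01207274]), 'torque': array([-0.04634469, -0.01747411,  0.07217669]), 'opening': 0.08540144809860914} 0.017
scene {'intrinsics': array([[474.90850808,   0.        , 316.95517444],
       [  0.        , 474.90850808, 198.90101114],
       [  0.        ,   0.        ,   1.        ]]), 'dist': array([-0.03460652,  0.        ,  0.        ,  0.        ,  0.        ]), 'T': array([[ 0.89128794, -0.31526711,  0.32590251,  0.30542846],
       [-0.45328112, -0.63837259,  0.62210663, -0.53054537],
       [ 0.01191747, -0.7022016 , -0.71187842,  0.84327151],
       [ 0.        ,  0.        ,  0.        ,  1.        ]])}
top {'intrinsics': array([[503.7045849 ,   0.        , 321.45154032],
       [  0.        , 503.7045849 , 191.05222191],
       [  0.        ,   0.        ,   1.        ]]), 'dist': array([-0.00697892,  0.        ,  0.        ,  0.        ,  0.        ]), 'T': array([[ 0.01130539, -0.99708882,  0.07540604,  0.53291026],
       [-0.99987802, -0.01045984,  0.01159878,  0.10483932],
       [-0.01077627, -0.07552798, -0.99708545,  1.32591493],
       [ 0.        ,  0.        ,  0.        ,  1.        ]])}
```

View pics/scene0.png

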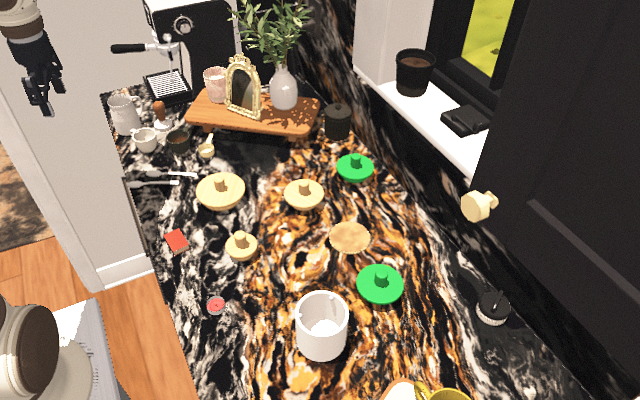

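View pics/top0.png

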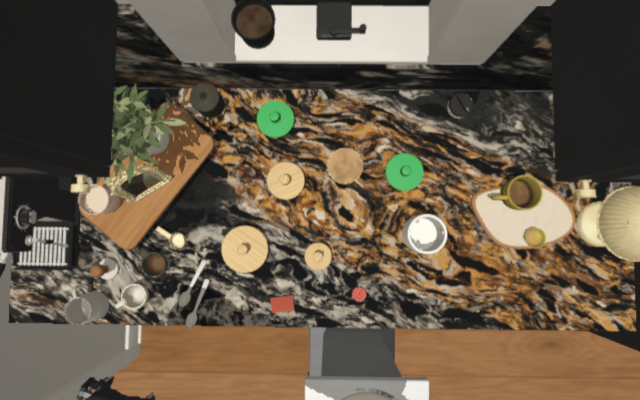

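The top view shows wooden lids at about (285,181), (245,249) and (318,256). The jar is at (426,234), and the green look-alikes are at (405,171) and (275,119). I'll measure from both views.

```bash
cat > h.py <<'E'
import cv2,numpy as np
from workcell import calibration
def ray(n,uv):
    c=calibration(n);p=cv2.undistortPoints(np.array(uv,float).reshape(-1,1,2),c["intrinsics"],c["dist"]).reshape(-1,2)
    d=np.c_[p,np.ones(len(p))]@c["T"][:3,:3].T
    return c["T"][:3,3],d
def plane(n,uv,z):
    o,d=ray(n,uv);return o+d*((z-o[2])/d[:,2])[:,None]
def circ(P):
    A=np.c_[2*P[:,:2],np.ones(len(P))];s=np.linalg.lstsq(A,(P[:,:2]**2).sum(1),rcond=None)[0]
    r=np.sqrt(s[2]+s[0]**2+s[1]**2);return s[0],s[1],r,np.std(np.linalg.norm(P[:,:2]-s[:2],axis=1)-r)
E
python3 - <<'E'
from h import *
def near(m,c):
    cs=cv2.findContours(m,cv2.RETR_EXTERNAL,cv2.CHAIN_APPROX_NONE)[0]
    return max((k for k in cs if cv2.pointPolygonTest(k,c,True)>-12),key=cv2.contourArea)
for n,L in(("top",dict(a=(318,256),b=(285,181),c=(245,249),jar=(426,234))),("scene",dict(a=(241,247),b=(304,195),c=(220,192),jar=(322,325)))):
    im=cv2.imread(f"pics/{n}0.png");h=cv2.cvtColor(im,cv2.COLOR_BGR2HSV)
    out=im.copy()
    for k,c in L.items():
        print(n,k,h[c[1],c[0]],im[c[1],c[0]])
        if k=='jar': m=((h[...,1]<40)&(h[...,2]>125)).astype(np.uint8)*255
        else: m=((h[...,1]>50)&(h[...,1]<150)&(h[...,2]>150)&(h[...,0]>10)&(h[...,0]<32)).astype(np.uint8)*255
        m=cv2.morphologyEx(m,cv2.MORPH_OPEN,np.ones((3,3),np.uint8))
        try:q=near(m,c)
        except ValueError: print("none");continue
        cv2.drawContours(out,[q],-1,(255,0,255),1)
        hull=cv2.convexHull(q)[:,0]
        print(' area',cv2.contourArea(q),cv2.boundingRect(q),circ(plane(n,hull,0.1 if k=='jar' else .032)))
    cv2.imwrite(f"pics/{n}_m.png",cv2.resize(out[130:360,180:460] if n=="top" else out[140:380,170:450],None,fx=2.5,fy=2.5,interpolation=0))
E
```

```text
top a [ 19  95 232] [146 201 232]
 area 568.0 (305, 243, 27, 28) (np.float64(0.4641732624997598), np.float64(0.12819260442309502), np.float64(0.035250542827114734), np.float64(0.0005128690983349941))
top b [ 20  94 234] [148 204 234]
 area 1147.0 (266, 159, 38, 41) (np.float64(0.6624980625124918), np.float64(0.21725931496574466), np.float64(0.052240615798965925), np.float64(0.0040470704438560386))
top c [ 19  94 233] [147 202 233]
 area 1671.0 (221, 226, 47, 48) (np.float64(0.48037742617932294), np.float64(0.3159288444035797), np.float64(0.05994404019175184), np.float64(0.0005569181469983983))
top jar [ 30  13 253] [240 253 253]
 area 1343.0 (403, 214, 45, 40) (np.float64(0.5249041324241392), np.float64(-0.13275789955261574), np.float64(0.050861717410156965), np.float64(0.002230534954901018))
scene a [ 16 134 179] [ 85 135 179]
 area 656.0 (225, 230, 33, 31) (np.float64(0.4638562596451964), np.float64(0.12645957558132231), np.float64(0.038412750907101424), np.float64(0.0030216994921238383))
scene b [ 15 136 171] [ 80 127 171]
 area 611.5 (279, 178, 45, 27) (np.float64(0.6556222384293459), np.float64(0.2156338139296278), np.float64(0.05145772451815479), np.float64(0.005618166567110619))
scene c [ 26  86 255] [169 243 255]
 area 786.5 (203, 172, 42, 38) (np.float64(0.4836926460793963), np.float64(0.3074513083334721), np.float64(0.06004978389194345), np.float64(0.0059743417133641275))
scene jar [  0   0 255] [255 255 255]
 area 3053.5 (292, 290, 57, 72) (np.float64(0.5118347997843093), np.float64(-0.15708807695941857), np.float64(0.06407823771900972), np.float64(0.0056680902892357644))
```

View pics/top_m.png

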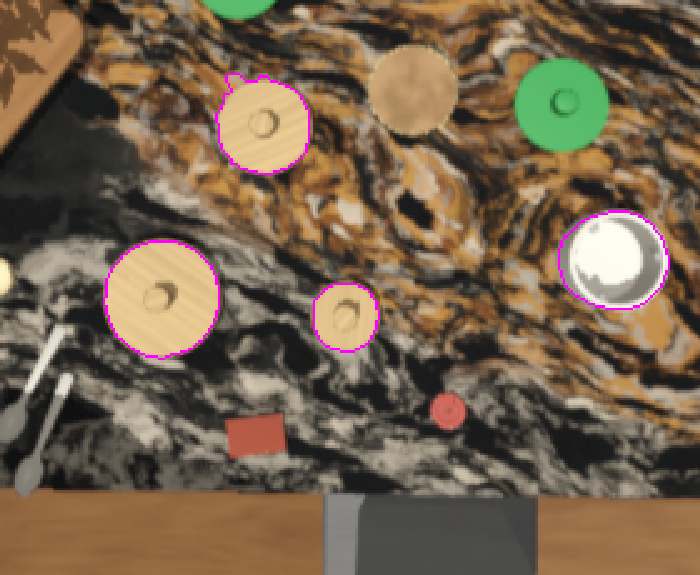

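View pics/scene_m.png

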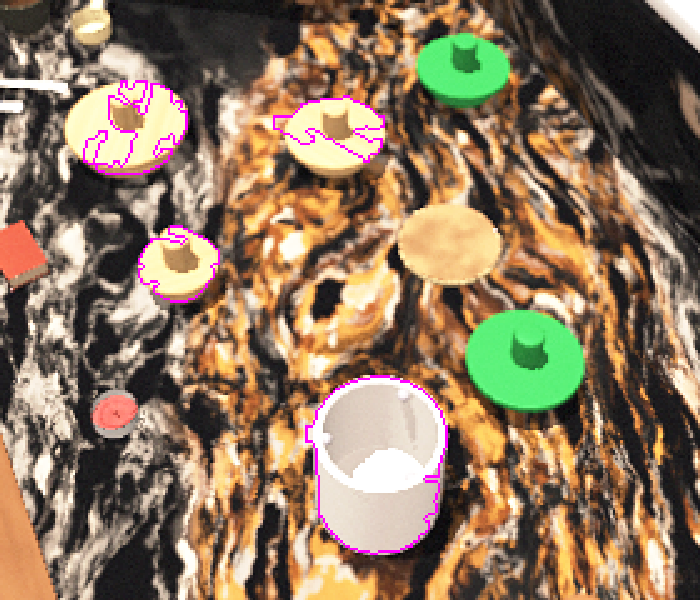

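```bash
cat >> h.py <<'E'
from scipy.optimize import least_squares
def fixr(P,r,s=.001):
    f=lambda c:np.hypot(P[:,0]-c[0],P[:,1]-c[1])-r
    q=least_squares(f,P[:,:2].mean(0),loss='cauchy',f_scale=s).x
    e=f(q);return q,np.median(abs(e)),(abs(e)<.002).mean()
E
python3 - <<'E'
from h import *
def near(m,c):
    cs=cv2.findContours(m,cv2.RETR_EXTERNAL,cv2.CHAIN_APPROX_NONE)[0]
    return max((k for k in cs if cv2.pointPolygonTest(k,c,True)>-12),key=cv2.contourArea)[:,0]
k3=np.ones((3,3),np.uint8)
for n,B,J in(("top",(285,181),(426,234)),("scene",(296,205),(322,340))):
    im=cv2.imread(f"pics/{n}0.png");h=cv2.cvtColor(im,cv2.COLOR_BGR2HSV)
    H,S,V=cv2.split(h)
    m=((S>50)&(S<(150 if n=="top" else 170))&(V>150)&(H>10)&(H<32)).astype(np.uint8)*255
    if n=="top":
        q=near(cv2.morphologyEx(m,cv2.MORPH_OPEN,k3),B)
        print("b disc r.049:",fixr(plane(n,q,.032),.049))
    m=((S<40)&(V>125)).astype(np.uint8)*255
    q=near(cv2.morphologyEx(m,cv2.MORPH_OPEN,k3),J);P=plane(n,q,.1)
    if n=="top":
        s=q[:,0]>=424; print("jar outer r.048",fixr(P[s],.048),circ(P[s]))
        print("all",fixr(P,.048))
        o=im[205:265,395:460]
    else:
        s=q[:,1]<312; print("jar scene r.048",fixr(P[s],.048),circ(P[s])); o=im[165:220,270:340]
        # expected projection of b knob etc
    cv2.imwrite(f"pics/z_{n}.png",cv2.resize(o,None,fx=9,fy=9,interpolation=0))
E
```

```text
b disc r.049: (array([0.65860796, 0.21476439]), np.float64(0.0011163725223687394), np.float64(0.75))
jar outer r.048 (array([ 0.52526139, -0.13650839]), np.float64(0.0005792781806149006), np.float64(1.0)) (np.float64(0.5252210862750367), np.float64(-0.13753007656391675), np.float64(0.04730666207602148), np.float64(0.0007188061066736903))
all (array([ 0.52513703, -0.13588862]), np.float64(0.0010131206188389238), np.float64(0.6440677966101694))
jar scene r.048 (array([ 0.52329565, -0.13855453]), np.float64(0.00043328351555353), np.float64(0.9565217391304348)) (np.float64(0.5226399320477708), np.float64(-0.13914400065130134), np.float64(0.04864709890943658), np.float64(0.000947177811194136))
```

View pics/z_top.png

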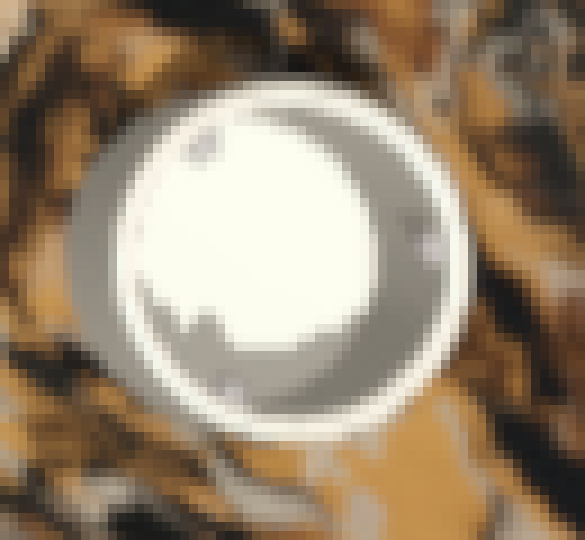

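View pics/z_scene.png

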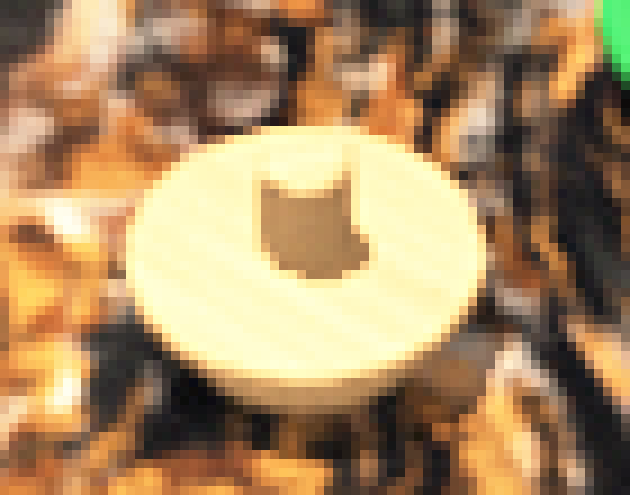

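```bash
python3 - <<'E'
from h import *
print("jar top", plane("top",[[426.8,233.0]],.1))
print("b scene disc",plane("scene",[[303.6,192.7]],.032))
e=np.array([[126,255],[488,250],[305,126],[330,382],[152,190],[460,180],[165,322],[450,325]])/9+[269.5,164.5]
print(circ(plane("scene",e,.032)))
im=cv2.imread("pics/top0.png");cv2.imwrite("pics/zb.png",cv2.resize(im[155:208,258:314],None,fx=10,fy=10,interpolation=0))
E
```

```text
jar top [[ 0.52645647 -0.13710346  0.1       ]]
b scene disc [[0.65732717 0.21165736 0.032     ]]
(np.float64(0.6587256259742573), np.float64(0.2133236490675727), np.float64(0.04867489234344671), np.float64(0.000936829854161099))
```

View pics/zb.png

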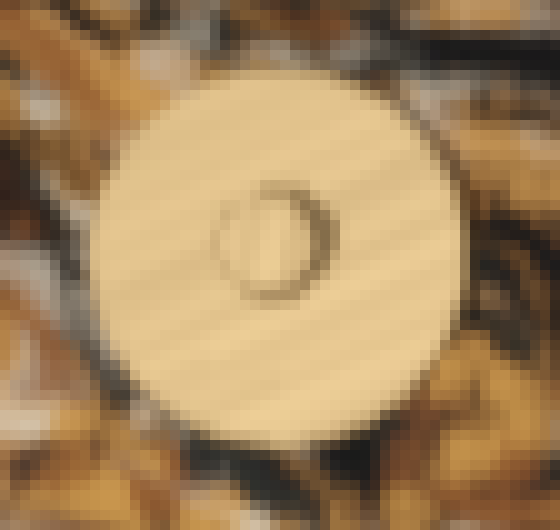

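Both views agree: lid b is at about (0.6588, 0.2142) with a radius of 49 mm, and the jar mouth is at about (0.525, -0.1375). Next I move above lid b.

Emit:
apply_moves --pt "23.2 -15 -4 0 0 -2.5 0" --pt "23.2 -15 -4 0 0 -2.5 0" --pt "23.2 -15 -4 0 0 -2.5 0" --pt "23.2 -15 -4 0 0 -2.5 0" --pt "23.2 -15 -4 0 0 -2.5 0" --pt "23.2 -15 -4 0 0 -2.5 0" --pt "23.2 -15 -4 0 0 -2.5 0" --pt "23.2 -15 -4 0 0 -2.5 0" --pt "23.2 -15 -4 0 0 -2.5 0" --pt "23.2 -15 -4 0 0 -2.5 0" --pt "23.2 -15 -4 0 0 -2.5 0.3" --pt "23.2 -15 -4 0 0 -2.5 0.3" --pt "23.2 -15 -4 0 0 -2.5 0.3" --pt "23.2 -15 -4 0 0 -2.5 0.3" --pt "23.2 -15 -4 0 0 -2.5 0.3" --pt "23.2 -15 -4 0 0 -2.5 0.3" --pt "23.2 -15 -4 0 0 -2.5 0.3" --pt "23.2 -15 -4 0 0 -2.5 0.3" --pt "23.2 -15 -4 0 0 -2.5 0.3" --pt "23.2 -15 -4 0 0 -2.5 0.3" --grip_force 60

```text
time: 2.6
ee_pos: [0.6597, 0.2136, 0.1677]
tcp_rot: [-180.0, -0.0, 109.1]
wrist_force: [-0.3, -0.3, 0.4]
opening: 0.0598
```

Emit:
apply_moves --pt "0 0 0 0 0 0 0.3" --pt "0 0 0 0 0 0 0.3"

```text
time: 2.85
ee_pos: [0.6585, 0.2144, 0.168]
tcp_rot: [-180.0, -0.0, 109.3]
wrist_force: [0.0, 0.7, 0.3]
opening: 0.0595
```

Emit:
apply_moves --pt "0 0 -14 0 0 0 0.3" --pt "0 0 -14 0 0 0 0.3" --pt "0 0 -14 0 0 0 0.3" --pt "0 0 -14 0 0 0 0.3" --pt "0 0 -14 0 0 0 0.3" --pt "0 0 -14 0 0 0 0.3" --pt "0 0 -14 0 0 0 0.3" --pt "0 0 -8 0 0 0 0.3" --pt "0 0 -6 0 0 0 0.3" --pt "0 0 0 0 0 0 0.3" --pt "0 0 0 0 0 0 0.3"

```text
time: 4.22
ee_pos: [0.6589, 0.2145, 0.0568]
tcp_rot: [180.0, -0.0, 109.3]
wrist_force: [-0.7, 0.2, -0.4]
opening: 0.0596
```

```bash
python3 - <<'E'
from workcell import *
import cv2
t=camera("top")[:,:,::-1];s=camera("scene")[:,:,::-1]
cv2.imwrite("pics/t1.png",cv2.resize(t[120:240,220:360],None,fx=5,fy=5));cv2.imwrite("pics/s1.png",cv2.resize(s[100:260,180:400],None,fx=3.5,fy=3.5))
o=get_obs();print(o["ee_pos"],o["wrist_force"],o["time"])
E
```

```text
[0.65891785 0.21450172 0.05685697] [0.36290796 0.93204321 0.26570791] 4.325
```

View pics/s1.png

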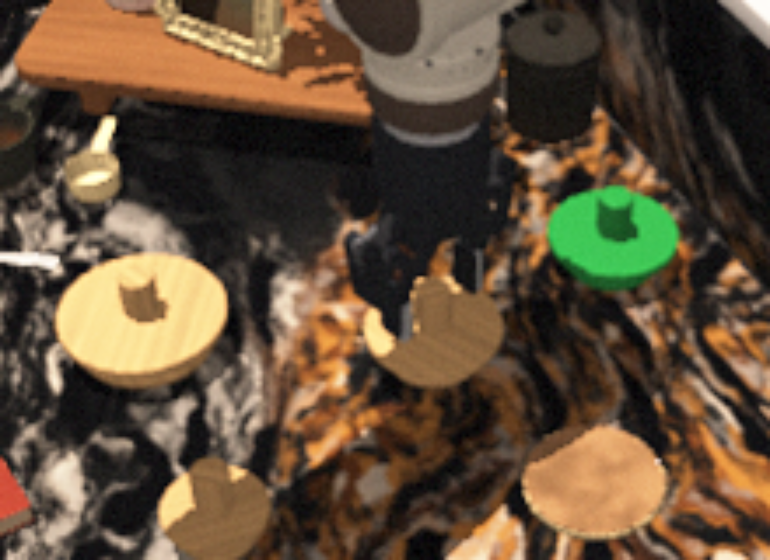

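The fingers straddle lid b's knob, above its disc (about pixel (430,310) in the enlarged picture). Now I close the gripper.

Emit:
apply_moves --pt "0 0 0 0 0 0 1" --pt "0 0 0 0 0 0 1" --pt "0 0 0 0 0 0 1" --pt "0 0 0 0 0 0 1" --pt "0 0 0 0 0 0 1" --pt "0 0 0 0 0 0 1" --pt "0 0 0 0 0 0 1" --grip_force 70

```text
time: 5.2
ee_pos: [0.659, 0.2145, 0.0567]
tcp_rot: [179.9, 0.0, 109.3]
wrist_force: [1.3, 0.7, 4.5]
opening: 0.024
```

Emit:
apply_moves --pt "0 0 8 0 0 0 1" --pt "0 0 16 0 0 0 1" --pt "0 0 16 0 0 0 1" --pt "0 0 16 0 0 0 1" --pt "0 0 16 0 0 0 1" --pt "0 0 16 0 0 0 1" --pt "0 0 16 0 0 0 1" --pt "0 0 10 0 0 0 1" --pt "0 0 8 0 0 0 1" --pt "0 0 0 0 0 0 1"

```text
time: 6.45
ee_pos: [0.6588, 0.2145, 0.1787]
tcp_rot: [180.0, 0.0, 109.3]
wrist_force: [0.7, -0.4, -1.2]
opening: 0.0245
```

Emit:
apply_moves --pt "-3 -10 5 0 0 0 1" --pt "-7 -19 5 0 0 0 1" --pt "-8 -21 5 0 0 0 1" --pt "-8 -21 0 0 0 0 1" --pt "-8 -21 0 0 0 0 1" --pt "-8 -21 0 0 0 0 1" --pt "-8 -21 0 0 0 0 1" --pt "-8 -21 0 0 0 0 1" --pt "-8 -21 0 0 0 0 1" --pt "-8 -21 0 0 0 0 1" --pt "-8 -21 0 0 0 0 1" --pt "-8 -21 0 0 0 0 1" --pt "-8 -21 0 0 0 0 1" --pt "-8 -21 0 0 0 0 1" --pt "-8 -21 0 0 0 0 1" --pt "-8 -21 0 0 0 0 1" --pt "-8 -19 0 0 0 0 1" --pt "-4 -10 0 0 0 0 1" --pt "0 0 0 0 0 0 1" --pt "0 0 0 0 0 0 1"

```text
time: 8.95
ee_pos: [0.5248, -0.1373, 0.1932]
tcp_rot: [180.0, -0.0, 109.3]
wrist_force: [-0.9, 0.5, -1.2]
opening: 0.0244
```

```bash
python3 - <<'E'
from workcell import *
import cv2
t=camera("top")[:,:,::-1];s=camera("scene")[:,:,::-1]
cv2.imwrite("pics/t2r.png",t);cv2.imwrite("pics/s2r.png",s)
cv2.imwrite("pics/t2.png",cv2.resize(t[170:290,360:490],None,fx=5,fy=5));cv2.imwrite("pics/s2.png",cv2.resize(s[220:370,230:430],None,fx=4,fy=4,interpolation=0))
o=get_obs();print(o["ee_pos"],o["wrist_force"],o["time"],o["q"])
E
```

```text
[ 0.52489287 -0.1370858   0.19324462] [-0.0262384   0.29960423 -0.97645299] 9.05 [-1.46402035e+01  3.15363120e+00  2.04779511e+00  8.88958803e+01
  6.60385483e-03  5.60472118e+01]
```

View pics/s2.png

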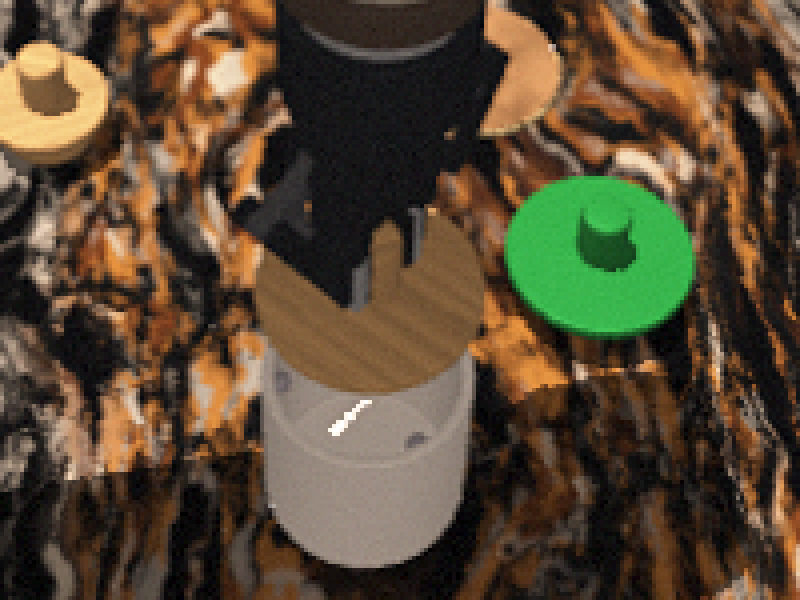

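View pics/t2.png

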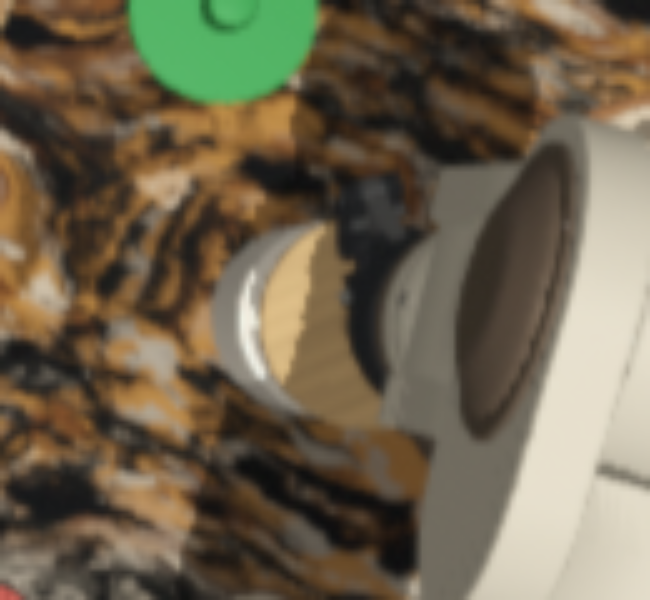

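```bash
python3 - <<'E'
from h import *
im=cv2.imread("pics/s2r.png");h=cv2.cvtColor(im,cv2.COLOR_BGR2HSV)
H,S,V=cv2.split(h)
cv2.imwrite("pics/s2z.png",cv2.resize(np.clip(im[265:325,288:358].astype(float)*1.6,0,255).astype(np.uint8),None,fx=10,fy=10,interpolation=0))
t=cv2.imread("pics/t2r.png");cv2.imwrite("pics/t2z.png",cv2.resize(t[205:265,395:465],None,fx=9,fy=9,interpolation=0))
E
```

```text
(no output)
```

View pics/s2z.png

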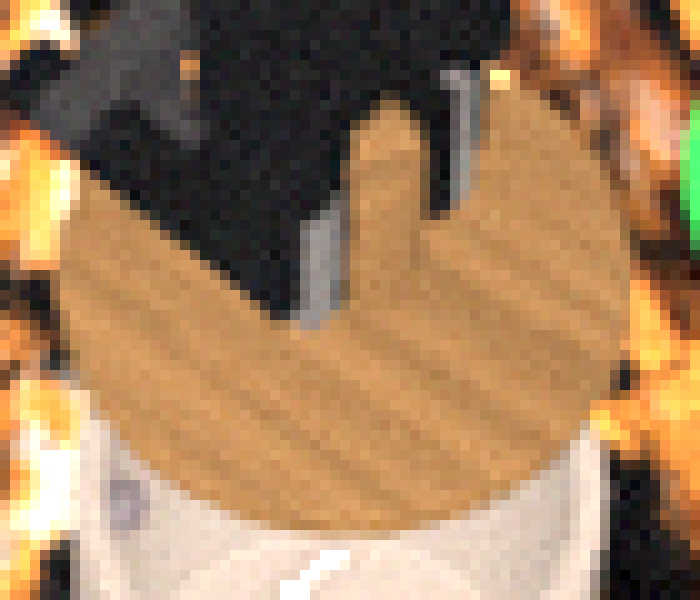

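View pics/t2z.png

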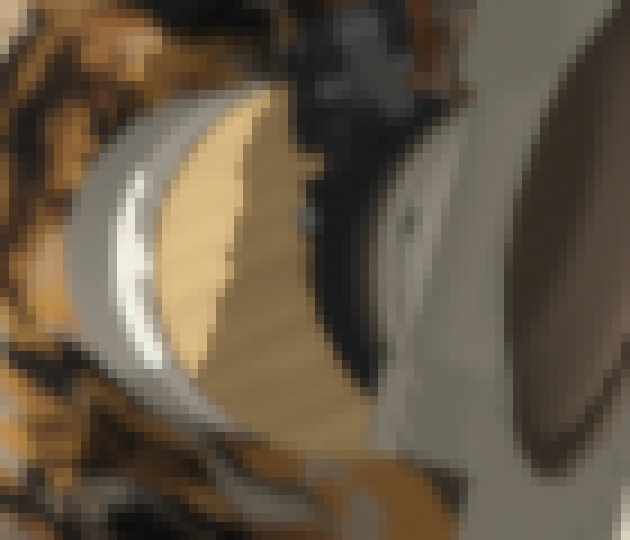

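```bash
python3 - <<'E'
from h import *
e=np.array([(60,280),(65,330),(130,460),(200,510),(280,535),(370,540),(450,525),(520,495),(590,430),(632,300),(625,200),(590,130),(500,70),(75,180)])/10+[287.5,264.5]
t=np.array([(163,200),(155,250),(165,320),(185,370),(225,410),(300,450),(360,460),(200,140),(240,100),(270,85)])/9+[394.5,204.5]
# tilt fit: circle centre + normal(tilt) whose outline rays lie at radius .049
def f(p,n,uv):
    o,d=ray(n,uv);N=np.array([p[2],p[3],1]);N/=np.linalg.norm(N);C=np.array([p[0],p[1],p[4]])
    X=o+d*(((C-o)@N)/(d@N))[:,None];return np.linalg.norm(X-C,axis=1)-.049
for z in(.1605,.1685):
    r=least_squares(lambda p:f(np.r_[p,z],"scene",e),[.525,-.137,0,0]);print("scene",z,r.x,np.degrees(r.x[2:4]),np.std(r.fun))
    lo=e[:,1]>300;P=plane("scene",e,z)
    print(" lower",fixr(P[lo],.049)," upper",fixr(P[~lo],.049))
    print(" top",fixr(plane("top",t,z),.049))
r=least_squares(lambda p:np.r_[f(p,"scene",e),f(p,"top",t)],[.525,-.137,0,0,.165]);print("both",r.x,np.degrees(r.x[2:4]),np.std(r.fun))
# knob axis check: knob base centre, knob top
print("ktop",plane("scene",np.array([[390,110]])/10+[287.5,264.5],.2025))
E
```

```text
scene 0.1605 [ 0.52563374 -0.13514413 -0.06505714 -0.0751556 ] [-3.72749934 -4.30609866] 0.0006914593495953669
 lower (array([ 0.44636028, -0.18960877]), np.float64(0.010658557248248691), np.float64(0.2857142857142857))  upper (array([ 0.52680785, -0.13266928]), np.float64(0.00042368808222569), np.float64(1.0))
 top (array([ 0.52279714, -0.10975631]), np.float64(0.014190129109750555), np.float64(0.2))
scene 0.1685 [ 0.52306416 -0.13983976 -0.04968682 -0.04423504] [-2.84684485 -2.5344812 ] 0.0006811457403378816
 lower (array([ 0.47599242, -0.2178329 ]), np.float64(0.007324517845781843), np.float64(0.2857142857142857))  upper (array([ 0.52418357, -0.13792421]), np.float64(0.0006718763302152736), np.float64(1.0))
 top (array([ 0.52278731, -0.10689011]), np.float64(0.014587244993298446), np.float64(0.2))
both [ 0.52465366 -0.13778684 -0.03932608 -0.06891375  0.16479346] [-2.2532184  -3.94846705] 0.0007126533414685803
ktop [[ 0.53294879 -0.13448801  0.2025    ]]
```

The outline fits a level disc: the apparent 4° tilt comes from the shaded side edge counting as part of the outline. Its centre is within about 1 mm of the jar's axis. Next I lower it.

Emit:
apply_moves --pt "0 0 -7 0 0 0 1" --pt "0 0 -7 0 0 0 1" --pt "0 0 -7 0 0 0 1" --pt "0 0 -7 0 0 0 1" --pt "0 0 -5 0 0 0 1" --pt "0 0 -4 0 0 0 1" --pt "0 0 -4 0 0 0 1" --pt "0 0 -4 0 0 0 1" --pt "0 0 0 0 0 0 1"

```text
time: 10.18
ee_pos: [0.5246, -0.1376, 0.148]
tcp_rot: [-180.0, -0.0, 109.3]
wrist_force: [0.6, 0.4, -0.7]
opening: 0.0241
```

Emit:
apply_moves --pt "0 0 -2 0 0 0 1" --pt "0 0 -2 0 0 0 1" --pt "0 0 0 0 0 0 1"

```text
time: 10.55
ee_pos: [0.5247, -0.1376, 0.1442]
tcp_rot: [180.0, -0.0, 109.3]
wrist_force: [0.8, -0.4, -0.4]
opening: 0.024
```

The plug is inside the mouth with no side force. I continue down.

Emit:
apply_moves --pt "0 0 -1.5 0 0 0 1" --pt "0 0 -1.5 0 0 0 1" --pt "0 0 -1.5 0 0 0 1" --pt "0 0 0 0 0 0 1" --grip_force 80

```text
time: 11.05
ee_pos: [0.5246, -0.1376, 0.1395]
tcp_rot: [-180.0, -0.0, 109.3]
wrist_force: [0.4, -0.5, -1.3]
opening: 0.0239
```

Emit:
apply_moves --pt "0 0 -1.5 0 0 0 1" --pt "0 0 -1.5 0 0 0 1" --pt "0 0 0 0 0 0 1"

```text
time: 11.42
ee_pos: [0.5245, -0.1376, 0.1363]
tcp_rot: [-180.0, -0.0, 109.3]
wrist_force: [1.1, 0.5, -3.2]
opening: 0.0239
```

Emit:
apply_moves --pt "0 0 -1.5 0 0 0 1" --pt "0 0 -1 0 0 0 1" --pt "0 0 0 0 0 0 1"

```text
time: 11.8
ee_pos: [0.5246, -0.1376, 0.1341]
tcp_rot: [-180.0, -0.0, 109.3]
wrist_force: [1.1, -0.1, -2.1]
opening: 0.0237
```

Emit:
apply_moves --pt "0 0 -1 0 0 0 1" --pt "0 0 -1 0 0 0 1" --pt "0 0 0 0 0 0 1"

```text
time: 12.18
ee_pos: [0.5247, -0.1376, 0.1327]
tcp_rot: [180.0, 0.0, 109.3]
wrist_force: [-1.1, -0.3, 3.1]
opening: 0.0239
```

Emit:
apply_moves --pt "0 0 -1 0 0 0 1" --pt "0 0 0 0 0 0 1"

```text
time: 12.42
ee_pos: [0.5248, -0.1376, 0.1326]
tcp_rot: [179.9, 0.0, 109.3]
wrist_force: [-3.3, 1.5, 10.0]
opening: 0.0239
```

Emit:
apply_moves --pt "0 0 -1 0 0 0 1" --pt "0 0 -1 0 0 0 1" --pt "0 0 0 0 0 0 1"

```text
time: 12.8
ee_pos: [0.5248, -0.1377, 0.1325]
tcp_rot: [179.9, 0.1, 109.3]
wrist_force: [-8.3, 3.0, 23.9]
opening: 0.0237
```

```bash
python3 - <<'E'
from workcell import *
import cv2
s=camera("scene")[:,:,::-1]
cv2.imwrite("pics/s3.png",cv2.resize(s[250:370,260:390],None,fx=6,fy=5.0,interpolation=0))
o=get_obs();print(o["ee_pos"],o["wrist_force"],o["time"])
E
```

```text
[ 0.52484347 -0.13763896  0.13252703] [-9.5366117   4.18356648 23.97227339] 12.85
```

View pics/s3.png

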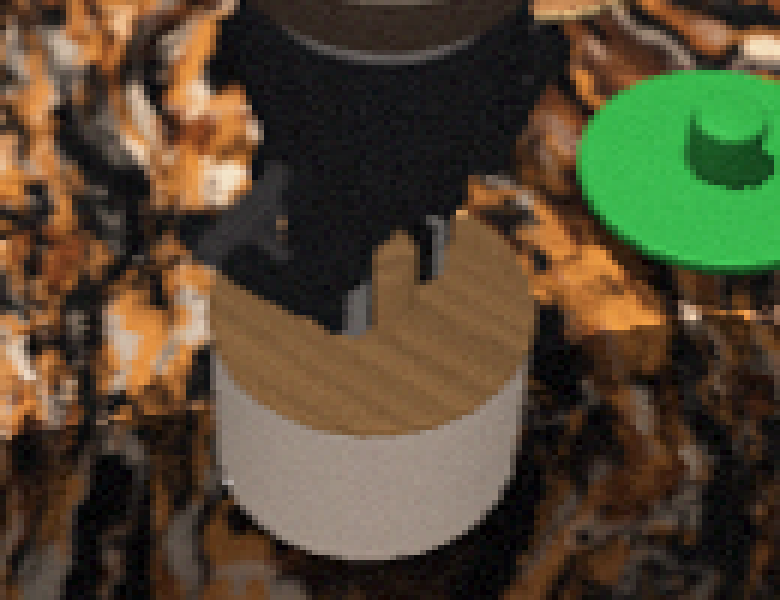

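The disc sits flush on the rim and the stop is hard: 24 N with no further travel. I'll relieve the press, open and retreat.

Emit:
apply_moves --pt "0 0 1 0 0 0 1" --pt "0 0 1 0 0 0 1" --pt "0 0 0.8 0 0 0 1" --pt "0 0 0 0 0 0 1"

```text
time: 13.35
ee_pos: [0.5248, -0.1376, 0.1326]
tcp_rot: [180.0, 0.0, 109.3]
wrist_force: [-1.2, 0.4, 7.3]
opening: 0.0235
```

Emit:
apply_moves --pt "0 0 0 0 0 0 0.35" --pt "0 0 0 0 0 0 0.35" --pt "0 0 0 0 0 0 0.35" --pt "0 0 0 0 0 0 0.35" --pt "0 0 0 0 0 0 0.35" --pt "0 0 0 0 0 0 0.35"

```text
time: 14.1
ee_pos: [0.5247, -0.1376, 0.132]
tcp_rot: [-180.0, -0.0, 109.3]
wrist_force: [-0.3, 0.5, 0.4]
opening: 0.0556
```

Emit:
apply_moves --pt "0 0 5 0 0 0 0.35" --pt "0 0 10 0 0 0 0.35" --pt "0 0 15 0 0 0 0.35" --pt "0 0 15 0 0 0 0.35" --pt "0 0 15 0 0 0 0.35" --pt "0 0 15 0 0 0 0.35" --pt "0 0 15 0 0 0 0.35" --pt "-5 15 15 0 0 0 0.35" --pt "-10 25 10 0 0 0 0.35" --pt "-15 25 10 0 0 0 0.35" --pt "-15 25 0 0 0 0 0.35" --pt "-15 25 0 0 0 0 0.35" --pt "-15 25 0 0 0 0 0.35" --pt "-15 25 0 0 0 0 0.35" --pt "-10 15 0 0 0 0 0.35" --pt "0 0 0 0 0 0 0.35" --pt "0 0 0 0 0 0 0.35"

```text
time: 16.23
ee_pos: [0.4249, 0.0422, 0.2572]
tcp_rot: [180.0, 0.0, 109.3]
wrist_force: [-0.6, -0.2, 0.3]
opening: 0.0556
```

```bash
python3 - <<'E'
from h import *
from workcell import *
t=camera("top")[:,:,::-1];s=camera("scene")[:,:,::-1]
cv2.imwrite("pics/t4r.png",t);cv2.imwrite("pics/s4r.png",s)
cv2.imwrite("pics/t4.png",cv2.resize(t[150:290,210:460],None,fx=3,fy=3,interpolation=0));cv2.imwrite("pics/s4.png",cv2.resize(s[250:370,260:390],None,fx=5,fy=5,interpolation=0))
o=get_obs();print(o["ee_pos"],o["wrist_force"],o["time"])
E
```

```text
[0.42497286 0.04191495 0.25698769] [-0.27614676  0.28877209 -0.29768405] 16.325
```

View pics/s4.png

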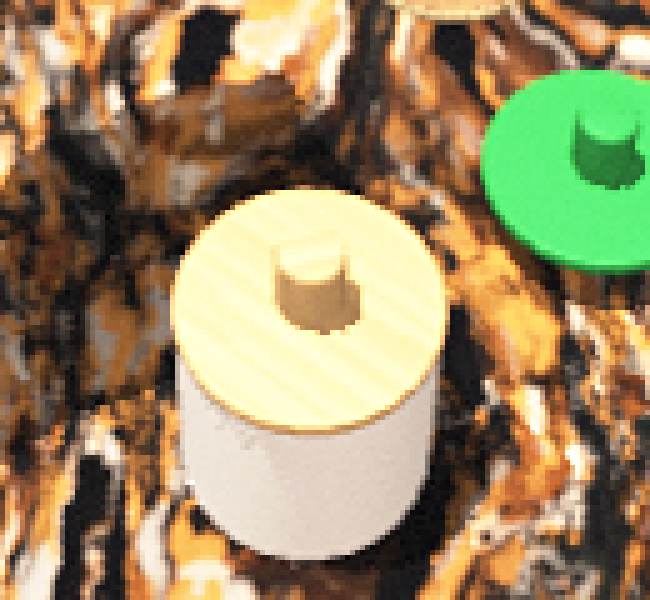

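View pics/t4.png

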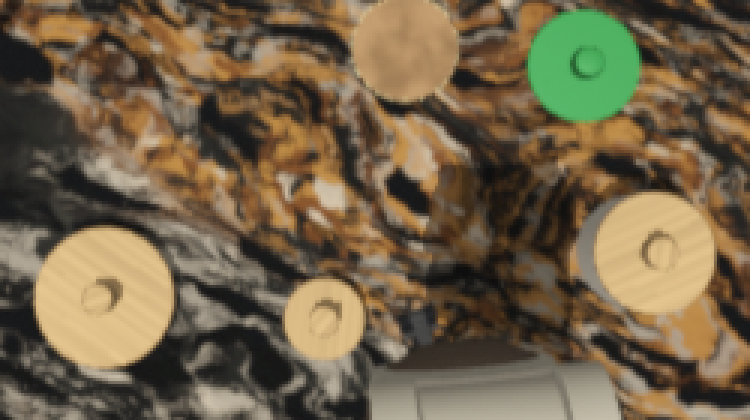

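```bash
python3 - <<'E'
from h import *
e=np.array([(172,300),(448,300),(310,187),(310,428),(215,220),(405,222),(190,363),(428,365),(245,410),(375,412)])/5+[259.5,249.5]
t=np.array([(594,253),(716,253),(655,191),(655,313),(611,210),(699,210),(611,296),(699,296)])/3+[209.5,149.5]
def f(p,n,uv):
    o,d=ray(n,uv);N=np.array([p[2],p[3],1]);N/=np.linalg.norm(N);C=np.array([p[0],p[1],p[4]])
    X=o+d*(((C-o)@N)/(d@N))[:,None];return np.linalg.norm(X-C,axis=1)-.049
r=least_squares(lambda p:np.r_[f(p,"scene",e),f(p,"top",t)],[.525,-.137,0,0,.108]);C=np.linalg.inv(r.jac.T@r.jac)*r.fun.var()
print("both",r.x,np.degrees(r.x[2:4]),np.degrees(np.sqrt(np.diag(C))[2:4]),np.std(r.fun))
for z in(.108,):print(circ(plane("scene",e,z)),circ(plane("top",t,z)))
E
```

```text
both [ 0.52454449 -0.13766169 -0.00129261  0.02608003  0.10799   ] [-0.07406125  1.49427564] [0.87743923 0.63566737] 0.0005843604408744688
(np.float64(0.5240799331561297), np.float64(-0.13753105357956502), np.float64(0.0484514783169821), np.float64(0.00039762757159770537)) (np.float64(0.5250729080526658), np.float64(-0.13798025742177017), np.float64(0.048993494213810725), np.float64(0.000441676151285224))
```

Both views put the disc top at 0.1080 m, as expected. The tilt is 1.5° ± 1° and the disc is centred on the jar, so I'm handing in.

```bash
python3 -c "
from workcell import *
print(job_done())"
```

```text
the job is handed in; nothing more can be done
None
```

I picked lid b (98 mm disc), pressed it into the jar, let go and handed the job in at about 16 s of the 38 s allowed. The hand-in gives no verdict.

- **Snap:** as the plug went down, the wrist force briefly pulled downward by 2–3 N. The lid then met a hard stop exactly at the expected seated height, and 24 N moved it no further.
- **Fit after letting go:** both cameras put the disc's top at 0.108 m, which is what a seated lid should give. It is centred within about 1–2 mm of where the jar's mouth was measured at the start. The fitted tilt is 1.5° ± 1°, so level to within measuring error.
- **The rest:** the jar is standing where it was. Lids a and c were never touched and are still on the worktop, over 0.25 m from the jar. The gripper is clear and touching nothing.
- **A check that disagreed:** while I was carrying the lid, one fit suggested it was tilted about 4°. I put that down to the shaded edge of the disc being counted as part of its outline, and the final check showed no such tilt.

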